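# Load the jars into the vacuum packer and hold its lid shut

## Task

Finish loading the vacuum packer: stand the tall pale-lidded jar and the short dark-lidded jar from the worktop upright on the chamber floor beside the jar already in there, setting the glass down gently and leaving the other things on the counter where they are. Then swing the sprung lid down by its handle without slamming it, press it fully shut on the gasket and keep it there: the pump has not pulled down yet, so the program finishes while the hand is still holding the lid shut, because it springs open when let go.

Things in the scene. Friction and masses are not known exactly. Their poses are not given: they have to be found in the camera images.
- vac_packer: Vacuum packer fixed on the worktop: low steel housing, deck 74 mm high, open chamber let into the deck, round gauge on the deck right of it. Origin on the worktop under the chamber's centre; x to the back (hinge side), y left, z up. Housing runs x -98 to 125, y -235 to 128 mm. Position and heading vary.
- chamber_floor (a point): Centre of the chamber's flat floor, 22 mm above the worktop, axes as the packer's. Chamber inside: 126 mm (x) by 214 mm (y), 52 mm deep, straight walls. Three jars fit upright in one row along y and stick out above the deck. With the lid open nothing overhangs it.
- packer_lid (a joint): Lid angle, rad: 0 shut on the gasket (stop), 1.52 open (stop; rests there at the start). Springs lift it all the way: at the handle about 6 N start it from open and about 7 N keep it at 0, plus about 3 N per rad/s; let go, it swings open. Steel frame with a clear dome that clears upright jars up to 108 mm tall on the chamber floor.
- lid_hinge (a point): Middle of the hinge axis, which runs along the packer's y, 105 mm behind the chamber's centre (packer x) and 85 mm above the worktop. Axes as the packer's.
- lid_handle (a point): Middle of the lid's handle, on its axis: black round bar, 16 mm thick, 150 mm long, parallel to the hinge, 241 mm from it. Moves with the lid. Lid open: topmost, 326 mm up, above the hinge. Lid shut: 105 mm up, 37 mm before the housing's front. Two arms carry it 64 mm either side of the middle; between them the bar is 40 mm clear of the lid; the dome behind them rises 33 mm above the bar.
- jar_tall: Tall glass jar with a pale flat lid, 67 mm wide, 100 mm tall, 0.32 kg, upright on the worktop to the left of the packer. Origin at the centre of its underside, z up.
- jar_short: Short glass jar with a dark lid, 62 mm wide, 85 mm tall, 0.32 kg, upright on the worktop to the left of the packer. Origin at the centre of its underside, z up.
- jar_inside: Another short glass jar with a dark lid, like jar_short (62 mm wide, 85 mm tall), already standing in the chamber near its left (+y) end; stays in. Origin at the centre of its underside, z up.
- tub_1: small white food tub with foil lid, 72 x 71 x 71 mm tall; bystander. Origin at the centre of its underside.
- tomato_1: tomato, 59 mm wide, 68 mm tall; bystander. Origin at the centre of its underside.
- tin_1: tin can, 57 mm wide, 72 mm tall; bystander. Origin at the centre of its underside.
- mayo_jar: big jar with a blue lid, 95 mm wide, 162 mm tall; bystander. Origin at the centre of its underside.
- tape_1: roll of tape lying flat, 96 mm wide, 25 mm tall; bystander. Origin at the centre of its underside.
- pen_1: marker pen, 135 mm long, 17 mm thick; bystander. Origin at the centre of its underside.
There are look-alikes about, which are no part of the job. Leave any purple or yellow look-alike of the jar_tall alone.

How it is judged:
By the outcome, as a careful person would: the job done as asked, in the order asked, and still so for the second after the job is handed in, while the arm keeps its last pose, push and grip.
It also fails if it takes over 72 s, if anything falls off the work surface, if the arm or the gripper's body presses on something with over 40 N, if the wrist force passes 120 N, or if a joint passes its speed limit or range.

## Robot

A 7-joint arm with a two-finger parallel gripper is mounted at the origin on a cart in front of the work surface, level with it; the furniture and walls round the work are solid. World frame = base frame: x ahead of the robot, y to its left, z up, the work surface at z = 0. Lengths are in m, angles in degrees, forces in N, time in s.
With the tool pointing down it reaches from about 0.4 to 0.875 m from the base axis. Payload 6.5 kg.
Tool frame: the origin (TCP) lies between the finger pads, 19 mm behind the fingertips; this is the grasp point; z points along the fingers, y is the line along which they close (so a half turn about z gives the same grasp; the last joint's range is limited). The gripper opens to 85 mm and grips with 20 to 120 N. Pads are 22 mm wide; open, the fingers measure 114 mm over their backs; the gripper's body (76 mm by 85 mm) begins 54 mm behind the grasp point. The pads swing forward as they close: fully open they stand 13 mm farther back than shut.
Start: joints at [-76.673, 30.733, -0.252, 88.115, 0.149, 61.152, -4.079], TCP at [0.191, 0.621, 0.25] pointing down, gripper open.
Joint ranges: [-154.64, 154.64], [-21.42, 123.67], [-72.66, 72.17], [13.99, 137.28], [-74.86, 254.86], [10.95, 109.41], [-158.01, 158.01]. Speed limits (degrees/s): [136.94, 136.94, 180, 180, 180, 180, 180].

## Interface

Orientations are given as a 3x3 rotation matrix whose columns are the frame's x, y, z axes.
In Python, from bench import r, get_image, search_frame, trace gives the robot as it stands. The module is installed in compiled form; this text tells all that it offers.
- The arm moves only by the tool apply_moves, never from a script. Its argument "steps" is a list of rows, each a list of 7 numbers: the opening, from 0 (shut) to 1 (fully open), then the shift along the world's x, y, z in cm, then the turn, a rotation vector about the world's x, y, z in degrees. In form: [[grip, dx, dy, dz, rx, ry, rz], ...]. A call has 1 to 20 rows; each row shifts and turns the commanded pose from where the row before left it; what a row does not reach is not made up. A row lasts 1/12 s, in which the tool goes at most 41.7 mm and 7.16 degrees, less where a joint would pass 70% of its speed; a pose out of reach is approached as far as the arm can. A call with a gripper value outside its range is refused whole. The fingers move at their own pace and stop on an object; the grip force is fixed at half the most. Time passes only in rows, so rows that do not move let the fingers close. It gives the time, the measured TCP pose, the force, the opening and the grip force at its end, in the units of the state.
- r.get_obs(): the state, without advancing time (a new reading comes with each control period).
- get_image(name): name is "scene" or "top"; returns a dict with "img" (420x560x3 uint8, red, green, blue), "K" (3x3 intrinsics, pixels), "dist" ([k1, k2, p1, p2, k3] as OpenCV has them; the pictures are not rectified), "xyz" and "orientation" of the camera in the world. Camera axes: x right, y down, z forward; pixel columns grow to the right and rows downward; lengths in m; the calibration is good to about 2 mm. A picture is of the moment at which its call begins. There is no depth.
- r.job_done(): hands the job in; it is judged then, once.
Trained networks look in a picture, given as the dict that the camera call returned (one of the last four; its "shot" number tells which), for a name from the list of things; names that differ only in an ending like _2 or _b are one class to them, and where a whole thing is asked for, a point or a joint stands for the part that bears it (a point fixed in the world has none). Each returns a list of dicts, best first, with "score" (0 to 1); they miss things now and then, are a little off and sometimes report something else, mostly with a low value. They report only what shows in the picture. A call takes as long as a camera call. They do not tell look-alikes from the thing itself.
- search_frame(picture, label): "centre" ([row, column] in pixels, amid what is visible of it).
- trace(picture, label): "mask" (420x560 bool, what is visible of it) and "centre" ([row, column] in pixels, amid what is visible of it).
The state is a dict: "clock": time; "joints": joint angles; "joint_vel": joint speeds; "tau": joint torques, N m; "eef_pos": TCP position; "eef_rot": TCP orientation; "ft_force": force on the tool from outside, world axes, zero at the start; "torque": the same for the moment, N m; "finger_gap": finger opening in m; "gripper_force": force on a finger pad.
Only numpy, scipy, OpenCV 4.12 (cv2) and the standard library are available. Lean on these libraries where they do the work, as an engineer would, in place of code of your own. Each camera call takes 0.05 s, during which the arm holds its last target. There are 200 camera calls.

## Working session

There is one attempt and no reset: what is moved stays moved. The work goes in short steps, Python scripts to look and compute and a tool call to move; the robot and the scene stay as the last step left them, time stands still between calls to the robot, and variables do not carry over. Pictures are saved under pics/ and viewed, at most 10 in all, crops included, and the job is handed in when it is done.

Besides the shell and the picture viewer there is one more tool, called after "Request:" in YAML: its name, and indented under it one key for each argument. apply_moves: Moves the arm, as the interface text tells. Its arguments: {"type":"object","properties":{"steps":{"type":"array","items":{"type":"array","items":{"type":"number"}}}},"required":["steps"]}

```bash
mkdir -p pics; cat > h.py <<'E'
import numpy as np, cv2
from bench import r,get_image,search_frame,trace
def ray(p,rc):
    u=cv2.undistortPoints(np.array([[[rc[1],rc[0]]]],float),np.array(p['K'],float),np.array(p['dist'],float))[0,0]
    d=np.array(p['orientation'])@np.array([u[0],u[1],1.]);return np.array(p['xyz'],float),d
def atz(p,rc,z):
    o,d=ray(p,rc);return o+d*(z-o[2])/d[2]
def proj(p,X):
    R=np.array(p['orientation']);X=np.atleast_2d(np.array(X,float))
    c=(X-np.array(p['xyz']))@R
    return cv2.projectPoints(c.reshape(-1,1,3),np.zeros(3),np.zeros(3),np.array(p['K'],float),np.array(p['dist'],float))[0][:,0]
E
python3 - <<'E'
from h import *
for n in('scene','top'):
    p=get_image(n);cv2.imwrite(f'pics/{n}1.png',p['img'][:,:,::-1])
    print(n,p['xyz'],np.round(p['orientation'],3).tolist(),p['K'])
    for l in['jar_tall','jar_short','lid_handle','vac_packer','chamber_floor','lid_hinge','tub_1','tomato_1','tin_1','mayo_jar','tape_1','pen_1']:
        try:print(l,[(np.round(a['centre']).tolist(),round(a['score'],2)) for a in search_frame(p,l)[:5]])
        except Exception as e:print(l,e)
E
```

```text
scene [-0.51334902 -0.66105834  1.18920617] [[0.537, -0.577, 0.616], [-0.844, -0.355, 0.402], [-0.013, -0.736, -0.677]] [[486.99914236   0.         277.53436469]
 [  0.         486.99914236 214.82894081]
 [  0.           0.           1.        ]]
jar_tall [([191.0, 233.0], 0.95), ([179.0, 253.0], 0.87), ([204.0, 217.0], 0.81), ([174.0, 216.0], 0.62)]
jar_short [([199.0, 190.0], 0.61)]
lid_handle [([160.0, 314.0], 0.74)]
vac_packer [([201.0, 313.0], 0.96)]
chamber_floor [([201.0, 316.0], 0.68)]
lid_hinge [([203.0, 316.0], 0.88)]
tub_1 []
tomato_1 [([159.0, 199.0], 0.66)]
tin_1 [([248.0, 421.0], 0.57), ([204.0, 275.0], 0.31)]
mayo_jar [([295.0, 404.0], 0.7), ([202.0, 315.0], 0.7)]
tape_1 [([318.0, 345.0], 0.82)]
pen_1 [([245.0, 202.0], 0.42), ([158.0, 200.0], 0.17)]
top [ 0.01545517 -0.07684771  1.66742845] [[0.189, -0.945, 0.267], [-0.982, -0.184, 0.047], [0.005, -0.271, -0.963]] [[543.23155466   0.         286.66084386]
 [  0.         543.23155466 210.7997154 ]
 [  0.           0.           1.        ]]
jar_tall [([201.0, 212.0], 0.84), ([177.0, 221.0], 0.69), ([145.0, 232.0], 0.69)]
jar_short [([200.0, 180.0], 0.85)]
lid_handle [([130.0, 314.0], 0.81)]
vac_packer [([167.0, 322.0], 0.56), ([263.0, 448.0], 0.4)]
chamber_floor [([168.0, 320.0], 0.77)]
lid_hinge [([168.0, 320.0], 0.96)]
tub_1 []
tomato_1 [([136.0, 155.0], 0.49)]
tin_1 [([187.0, 444.0], 0.6)]
mayo_jar [([261.0, 448.0], 0.89)]
tape_1 [([294.0, 401.0], 0.64)]
pen_1 [([198.0, 181.0], 0.7), ([251.0, 217.0], 0.67)]
```

View pics/scene1.png

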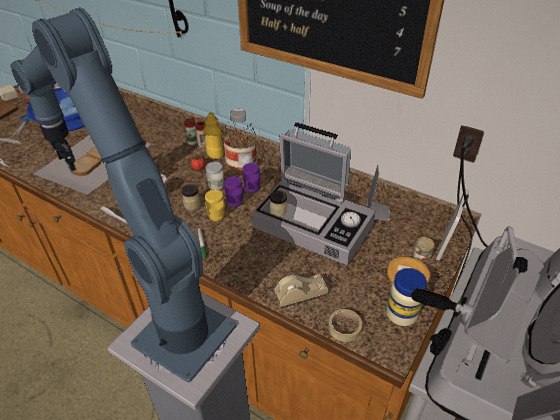

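View pics/top1.png

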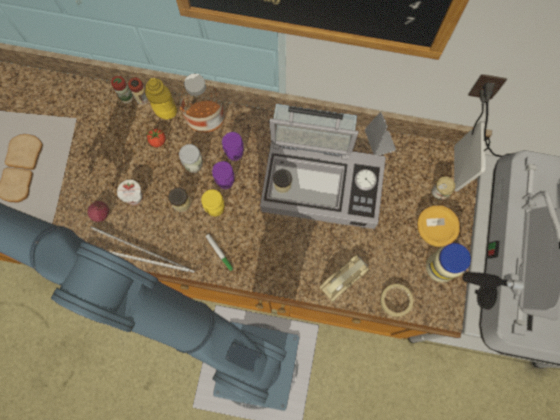

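The scene shows the arm to the left. The pale tall jar is at (row 175, col 215) in scene and (157, 190) in top. The dark short jar is at (197, 190) and (197, 178). There are purple and yellow look-alikes nearby. The packer's open chamber is at top (185, 310), with the inside jar at (180, 283).

```bash
python3 - <<'E'
from h import *
p=get_image('top');s=get_image('scene')
a=cv2.resize(p['img'][100:250,110:310],None,fx=4,fy=4,interpolation=cv2.INTER_CUBIC)
cv2.imwrite('pics/ztop.png',a[:,:,::-1])
b=cv2.resize(s['img'][110:260,170:390],(800,545),interpolation=cv2.INTER_CUBIC)
cv2.imwrite('pics/zscene.png',b[:,:,::-1])
a=cv2.resize(p['img'][95:235,245:395],None,fx=4,fy=4,interpolation=cv2.INTER_CUBIC)
cv2.imwrite('pics/zpack.png',a[:,:,::-1])
for l in['jar_tall','jar_short','jar_inside']:
  for n,q in(('top',p),('scene',s)):
    for t in trace(q,l)[:5]:
      m=t['mask'];ys,xs=np.where(m);print(l,n,round(t['score'],2),np.round(t['centre'],1),ys.min(),ys.max(),xs.min(),xs.max())
E
```

```text
jar_tall top 0.82 [200.6 211.9] 190 215 201 223
jar_tall top 0.81 [173.6 222. ] 161 188 213 233
jar_tall top 0.79 [140.7 228. ] 132 158 222 242
jar_tall top 0.73 [155.4 187.8] 143 171 178 202
jar_tall scene 0.96 [179.1 251.2] 163 192 243 259
jar_tall scene 0.76 [175.6 215.5] 162 188 205 223
jar_tall scene 0.69 [190.8 232.7] 176 206 223 242
jar_tall scene 0.63 [203.  215.3] 189 219 205 224
jar_short top 0.82 [199.9 180.6] 187 211 168 190
jar_short top 0.69 [251.9 219.8] 234 270 206 232
jar_short scene 0.74 [203.6 315.2] 122 264 251 375
jar_short scene 0.61 [173.7 218.3] 161 189 206 223
jar_inside top 0.81 [179.6 284.6] 168 193 273 291
jar_inside top 0.35 [186.3 445.5] 177 199 432 454
jar_inside scene 0.71 [204.4 276.7] 191 216 270 286
```

View pics/ztop.png

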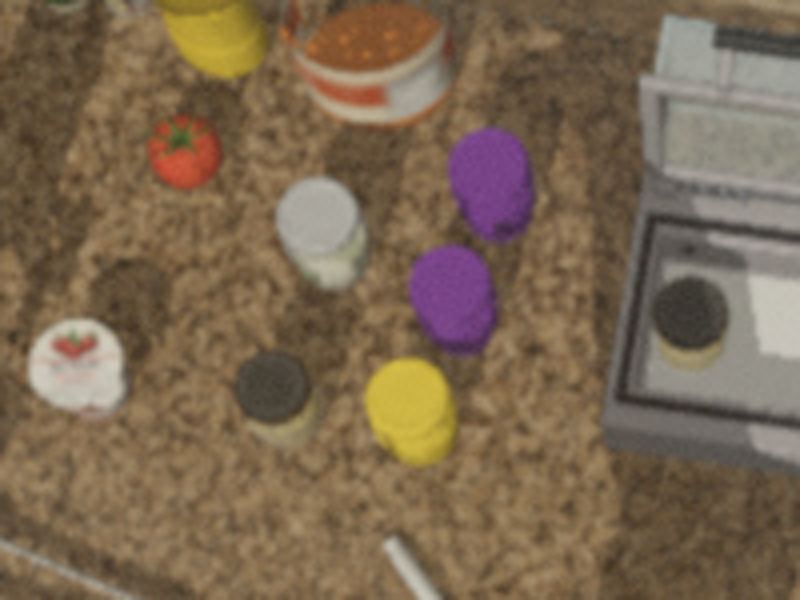

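View pics/zscene.png

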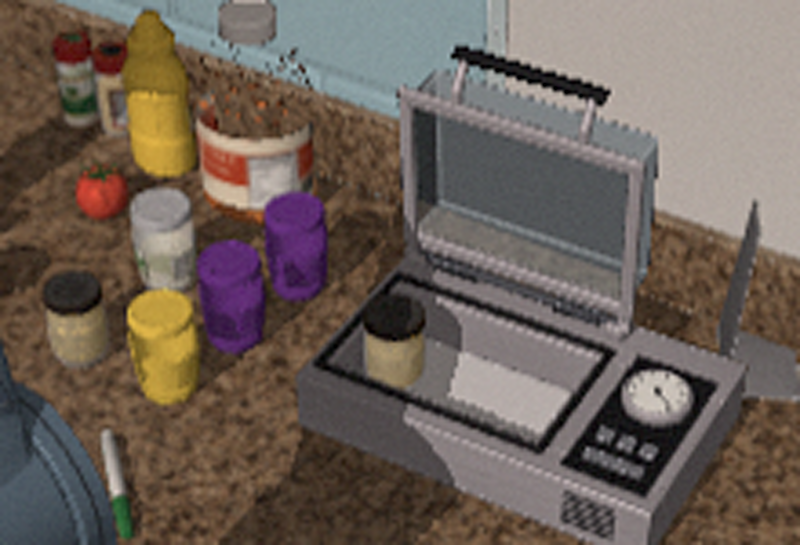

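View pics/zpack.png

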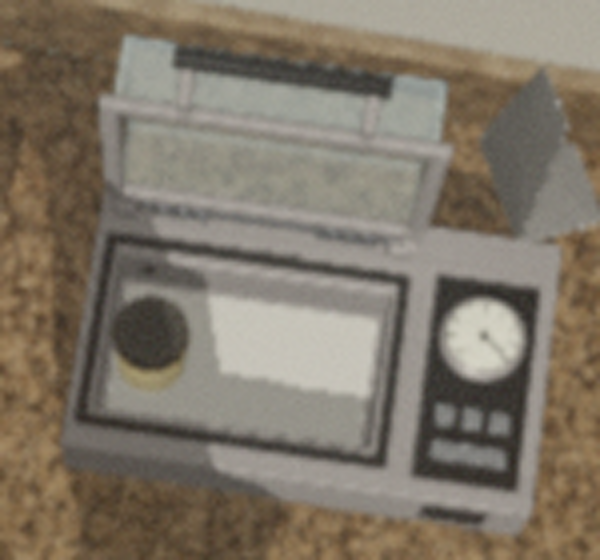

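```bash
python3 - <<'E'
from h import *
from scipy.optimize import least_squares
p=get_image('top');s=get_image('scene')
T=lambda x,y:((y+.5)/4-.5+100,(x+.5)/4-.5+110)
P=lambda x,y:((y+.5)/4-.5+95,(x+.5)/4-.5+245)
S=lambda x,y:((y+.5)/3.636-.5+110,(x+.5)/3.636-.5+170)
def tri(A,B):
    (o,d),(q,e)=ray(p,A),ray(s,B);d/=np.linalg.norm(d);e/=np.linalg.norm(e)
    k=np.linalg.lstsq(np.c_[d,-e],q-o,rcond=None)[0];return (o+d*k[0]+q+e*k[1])/2,np.linalg.norm(o+d*k[0]-q-e*k[1])
for n,a,b,z in(('tall',(319,214),(161,208),.1),('short',(272,387),(73,292),.085),('inside',(690,313),(394,317),.107),('yellow',(409,400),(161,312),.1),('p1',(453,286),(231,262),.1),('p2',(490,168),(295,212),.1)):
    print(n,np.round(atz(p,T(*a),z),4),np.round(atz(s,S(*b),z),4),np.round(tri(T(*a),S(*b))[0],4))
print('tomato',atz(p,T(184,152),.034),'tub',atz(p,T(76,362),.071),'pen',atz(p,T(395,540),.01))
obs=[('t',P(176,58),(.113,.075,.326)),('t',P(392,87),(.113,-.075,.326)),('s',S(455,52),(.113,.075,.326)),('s',S(606,98),(.113,-.075,.326)),
('t',P(66,440),(-.098,.128,.074)),('t',P(526,502),(-.098,-.235,.074)),('t',P(560,248),(.125,-.235,.074)),
('s',S(300,375),(-.098,.128,.074)),('s',S(641,510),(-.098,-.235,.074)),('s',S(746,363),(.125,-.235,.074))]
def w(v,X):
    c,sn=np.cos(v[2]),np.sin(v[2]);return np.array([v[0]+c*X[0]-sn*X[1],v[1]+sn*X[0]+c*X[1],X[2]])
def f(v):
    return np.concatenate([proj(p if c=='t' else s,w(v,X))[0]-np.array(rc)[::-1] for c,rc,X in obs])
v=least_squares(f,[.6,0,0.],loss='soft_l1')
print(v.x,np.degrees(v.x[2]),v.cost);print(np.round(v.fun.reshape(-1,2),1).tolist())
g=[P(110,236),P(408,274),P(384,466),P(78,418)]
G=np.array([atz(p,q,.076) for q in g]);print('gasket',np.round(G,4).tolist(),G.mean(0))
o=r.get_obs();print(o['clock'],o['eef_pos'],np.round(o['eef_rot'],3).tolist(),o['finger_gap'])
E
```

```text
tall [0.5744 0.3292 0.1   ] [0.5755 0.3283 0.1   ] [0.5749 0.3287 0.1001]
short [0.4358 0.3347 0.085 ] [0.4374 0.3316 0.085 ] [0.4374 0.334  0.0836]
inside [0.5475 0.0323 0.107 ] [0.5487 0.0292 0.107 ] [0.5492 0.0313 0.1052]
yellow [0.4415 0.2272 0.1   ] [0.4455 0.2268 0.1   ] [0.4419 0.2256 0.1027]
p1 [0.5367 0.2148 0.1   ] [0.5418 0.2149 0.1   ] [0.5367 0.2128 0.1039]
p2 [0.637 0.208 0.1  ] [0.6414 0.2074 0.1   ] [0.6372 0.2064 0.1027]
tomato [0.62936854 0.46619119 0.034     ] tub [0.43031416 0.49112732 0.071     ] pen [0.35236166 0.22955015 0.01      ]
[ 0.56257638 -0.03805687  0.03027974] 1.7349013635806547 9.905671949464885
[[-0.8, -1.5], [0.1, -0.6], [-0.1, 0.1], [-0.3, 0.0], [-2.0, -0.1], [1.1, 2.9], [0.7, -1.5], [-2.2, -0.0], [1.6, 2.0], [0.2, 0.8]]
gasket [[0.631, 0.0806, 0.076], [0.6443, -0.1539, 0.076], [0.4871, -0.1609, 0.076], [0.4801, 0.0753, 0.076]] [ 0.56061923 -0.03970145  0.076     ]
1.8 [0.19134884 0.62120161 0.25000131] [[-0.956, 0.294, 0.0], [0.294, 0.956, 0.0], [-0.0, 0.0, -1.0]] 0.0853353597724447
```

Request:
apply_moves:
  steps:
    - [1,1.5,-1.1,0,0,0,-4]
    - [1,2.7,-2.1,0,0,0,-5]
    - [1,2.7,-2.1,0,0,0,-5]
    - [1,2.7,-2.1,0,0,0,-5]
    - [1,2.7,-2.1,0,0,0,-5]
    - [1,2.7,-2.1,0,0,0,-5]
    - [1,2.7,-2.1,0,0,0,-5]
    - [1,2.7,-2.1,0,0,0,-5]
    - [1,2.7,-2.1,0,0,0,-5]
    - [1,2.7,-2.1,0,0,0,-5]
    - [1,2.7,-2.1,0,0,0,-5]
    - [1,2.7,-2.1,0,0,0,-5]
    - [1,2.7,-2.1,0,0,0,-5]
    - [1,2.7,-2.1,0,0,0,-5]
    - [1,1.8,-0.85,0,0,0,-2]
    - [1,0,0,0,0,0,0]
    - [1,0,0,0,0,0,0]

```text
clock: 3.22
eef_pos: [0.5761, 0.3278, 0.2498]
eef_rot: [[-0.031, 1.0, 0.0], [1.0, 0.031, -0.0], [-0.0, 0.0, -1.0]]
ft_force: [-0.8, 0.3, -0.1]
finger_gap: 0.0852
gripper_force: 0.0
```

```bash
python3 - <<'E'
from h import *
o=r.get_obs();print(o['clock'],o['eef_pos'],np.round(o['eef_rot'],3).tolist(),o['ft_force'],np.round(o['joints']))
E
```

```text
3.2167 [0.57607405 0.32775465 0.24979437] [[-0.031, 1.0, 0.0], [1.0, 0.031, -0.0], [-0.0, 0.0, -1.0]] [-0.78203836  0.31946484 -0.13022285] [-47.  33.  21.  87. -13.  62. -22.]
```

Request:
apply_moves:
  steps:
    - [1,-0.1,0.1,-2,0,0,0]
    - [1,0,0,-3,0,0,0]
    - [1,0,0,-3,0,0,0]
    - [1,0,0,-3,0,0,0]
    - [1,0,0,-2.5,0,0,0]
    - [1,0,0,-2,0,0,0]
    - [1,0,0,-1.5,0,0,0]
    - [1,0,0,-1.2,0,0,0]
    - [0.6,0,0,0,0,0,0]
    - [0.6,0,0,0,0,0,0]
    - [0.6,0,0,0,0,0,0]
    - [0.6,0,0,0,0,0,0]
    - [0.6,0,0,0,0,0,0]
    - [0.6,0,0,0,0,0,0]

```text
clock: 4.38
eef_pos: [0.5752, 0.3302, 0.0693]
eef_rot: [[-0.033, 0.999, 0.002], [0.999, 0.033, 0.001], [0.001, 0.002, -1.0]]
ft_force: [0.6, -0.0, 3.3]
finger_gap: 0.0614
gripper_force: 66.1
```

Request:
apply_moves:
  steps:
    - [0.5,0,0,0.5,0,0,0]
    - [0.5,0,0,1,0,0,0]
    - [0.5,0,0,2,0,0,0]
    - [0.5,0,0,2.5,0,0,0]
    - [0.5,0,0,2.5,0,0,0]
    - [0.5,0,0,2.5,0,0,0]
    - [0.5,0,0,2,0,0,0]
    - [0.5,0,0,1,0,0,0]
    - [0.5,0,0,0,0,0,0]

```text
clock: 5.13
eef_pos: [0.5753, 0.3302, 0.2107]
eef_rot: [[-0.033, 0.999, 0.003], [0.999, 0.033, 0.002], [0.002, 0.003, -1.0]]
ft_force: [1.1, 0.3, -4.1]
finger_gap: 0.0618
gripper_force: 66.5
```

```bash
python3 - <<'E'
from h import *
o=r.get_obs();print(o['clock'],o['eef_pos'],o['ft_force'],o['torque'])
s=get_image('scene');p=get_image('top')
a=cv2.resize(s['img'][120:220,150:290],(700,500),interpolation=cv2.INTER_CUBIC)
cv2.imwrite('pics/lift.png',a[:,:,::-1])
E
```

```text
5.1333 [0.57529325 0.3302092  0.21072482] [ 1.11400892  0.29496246 -4.07566068] [ 0.02875546 -0.11658147 -0.00561694]
```

View pics/lift.png

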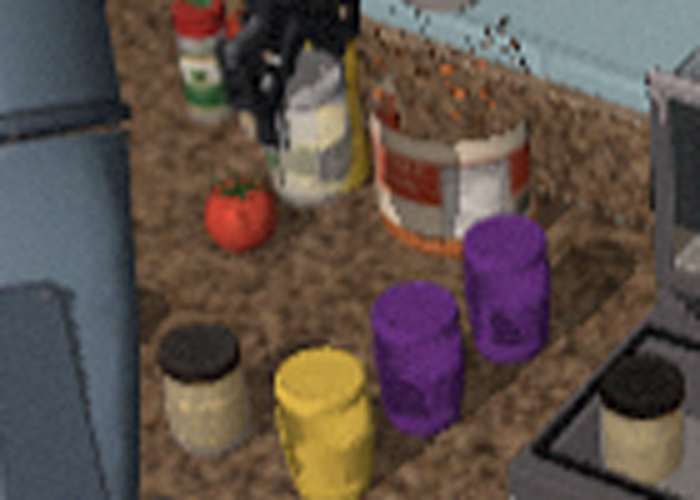

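The jar is held upright by its neck, with the jar base near (row 195, col 310) of the crop, and its neighbours are untouched.

Request:
apply_moves:
  steps:
    - [0.5,0,-1,0,0,0,0]
    - [0.5,-0.1,-2.2,0,0,0,0]
    - [0.5,-0.1,-3,0,0,0,0]
    - [0.5,-0.1,-3.2,0,0,0,0]
    - [0.5,-0.1,-3.2,0,0,0,0]
    - [0.5,-0.1,-3.2,0,0,0,0]
    - [0.5,-0.1,-3.2,0,0,0,0]
    - [0.5,-0.1,-3.2,0,0,0,0]
    - [0.5,-0.1,-3.2,0,0,0,0]
    - [0.5,-0.1,-3.2,0,0,0,0]
    - [0.5,-0.1,-3.2,0,0,0,0]
    - [0.5,-0.1,-3.2,0,0,0,0]
    - [0.5,-0.1,-3.2,0,0,0,0]
    - [0.5,0,-2.6,0,0,0,0]
    - [0.5,0,-1.8,0,0,0,0]
    - [0.5,0,-1,0,0,0,0]
    - [0.5,0,0,0,0,0,0]
    - [0.5,0,0,-3,0,0,0]
    - [0.5,0,0,-1,0,0,0]
    - [0.5,0,0,0,0,0,0]

```text
clock: 6.9
eef_pos: [0.5597, -0.1039, 0.1647]
eef_rot: [[-0.035, 0.999, -0.007], [0.999, 0.035, 0.002], [0.002, -0.007, -1.0]]
ft_force: [-1.0, -0.5, -4.2]
finger_gap: 0.0619
gripper_force: 67.2
```

```bash
python3 - <<'E'
from h import *
o=r.get_obs();print(o['clock'],o['eef_pos'],o['ft_force'],np.round(o['eef_rot'],3).tolist())
s=get_image('scene');p=get_image('top')
a=cv2.resize(s['img'][140:265,240:390],(600,500),interpolation=cv2.INTER_CUBIC)
cv2.imwrite('pics/place1.png',a[:,:,::-1])
E
```

```text
6.9 [ 0.55968359 -0.1038803   0.16473498] [-0.97977093 -0.4899711  -4.20106446] [[-0.035, 0.999, -0.007], [0.999, 0.035, 0.002], [0.002, -0.007, -1.0]]
```

View pics/place1.png

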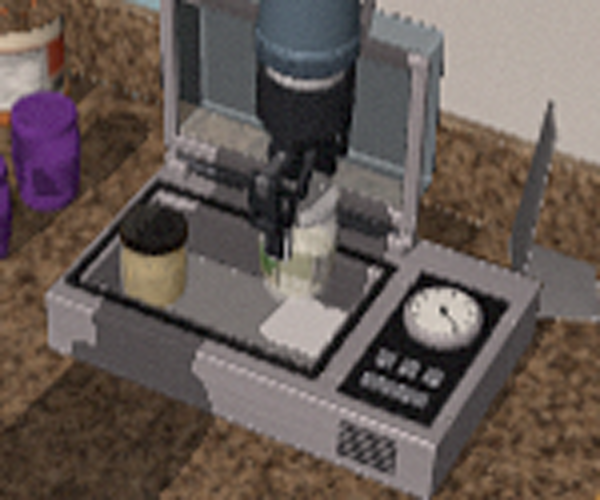

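The jar hangs above the right end of the chamber, base near (row 290, col 295) of the crop. I'm trimming its position before lowering it.

Request:
apply_moves:
  steps:
    - [0.5,0.2,-0.2,0,0,0,0]
    - [0.5,0,0,0,0,0,0]
    - [0.5,0,0,0,0,0,0]
    - [0.5,0,0,0,0,0,0]
    - [0.5,0,0,0,0,0,0]

```text
clock: 7.42
eef_pos: [0.5645, -0.1083, 0.1684]
eef_rot: [[-0.033, 0.999, 0.001], [0.999, 0.033, 0.0], [0.0, 0.001, -1.0]]
ft_force: [0.6, -0.1, -3.4]
finger_gap: 0.0616
gripper_force: 67.2
```

Request:
apply_moves:
  steps:
    - [0.5,0,0.3,-0.5,0,0,0]
    - [0.5,0,0,-1,0,0,0]
    - [0.5,0,0,-1.3,0,0,0]
    - [0.5,0,0,-1.3,0,0,0]
    - [0.5,0,0,-1.2,0,0,0]
    - [0.5,0,0,-0.9,0,0,0]
    - [0.5,0,0,-0.5,0,0,0]
    - [0.5,0,0,-0.3,0,0,0]
    - [0.5,0,0,0,0,0,0]
    - [0.5,0,0,0,0,0,0]
    - [0.5,0,0,0,0,0,0]

```text
clock: 8.33
eef_pos: [0.5648, -0.1055, 0.0986]
eef_rot: [[-0.033, 0.999, 0.001], [0.999, 0.033, -0.0], [-0.0, 0.001, -1.0]]
ft_force: [-0.3, 0.9, -4.0]
finger_gap: 0.0615
gripper_force: 67.2
```

Request:
apply_moves:
  steps:
    - [0.5,0,0,-0.2,0,0,0]
    - [0.5,0,0,-0.2,0,0,0]
    - [0.5,0,0,-0.1,0,0,0]
    - [0.5,0,0,-0.1,0,0,0]
    - [0.5,0,0,-0.05,0,0,0]
    - [0.5,0,0,-0.05,0,0,0]
    - [0.5,0,0,0,0,0,0]
    - [0.5,0,0,0,0,0,0]

```text
clock: 9.0
eef_pos: [0.5643, -0.1053, 0.0912]
eef_rot: [[-0.033, 0.999, -0.0], [0.999, 0.033, 0.0], [0.0, -0.0, -1.0]]
ft_force: [-1.4, -0.6, 0.6]
finger_gap: 0.0617
gripper_force: 67.2
```

Request:
apply_moves:
  steps:
    - [0.8,0,0,0,0,0,0]
    - [0.9,0,0,0,0,0,0]
    - [0.95,0,0,0,0,0,0]
    - [0.95,0,0,0,0,0,0]
    - [0.95,0,0,0,0,0,0]
    - [0.95,0,0,0.5,0,0,0]
    - [0.95,0,0,1,0,0,0]
    - [0.95,0,0,2,0,0,0]
    - [1,0,0,3,0,0,0]
    - [1,0,0,3,0,0,0]
    - [1,0,0.5,3,0,0,0]
    - [1,-0.5,2,1,0,0,0]
    - [1,-1,3,0,0,0,0]
    - [1,-1,3,0,0,0,0]
    - [1,-1,3,0,0,0,0]
    - [1,-1,3,0,0,0,0]

```text
clock: 10.33
eef_pos: [0.5189, 0.0409, 0.2271]
eef_rot: [[-0.032, 0.999, 0.001], [0.999, 0.032, 0.0], [0.0, 0.001, -1.0]]
ft_force: [1.0, 0.9, -0.5]
finger_gap: 0.0852
gripper_force: 0.0
```

```bash
python3 - <<'E'
from h import *
o=r.get_obs();print(o['clock'],o['eef_pos'],o['ft_force'])
s=get_image('scene');p=get_image('top')
a=cv2.resize(s['img'][140:265,240:390],(600,500),interpolation=cv2.INTER_CUBIC)
b=cv2.resize(p['img'][95:235,245:395],(600,560),interpolation=cv2.INTER_CUBIC)
cv2.imwrite('pics/p2.png',cv2.resize(np.hstack([a,b[:500]]),(800,333))[:,:,::-1])
for l in['jar_tall','jar_inside']:
  print(l,[(np.round(t['centre'],1).tolist(),round(t['score'],2)) for t in trace(p,l)])
E
```

```text
10.3333 [0.51890421 0.04087058 0.22713129] [ 1.0162026   0.91007092 -0.50804239]
jar_tall [([195.4, 203.0], 0.74), ([173.9, 221.8], 0.65), ([142.5, 230.6], 0.65), ([181.9, 324.2], 0.57)]
jar_inside [([181.1, 285.8], 0.71), ([169.0, 328.0], 0.7)]
```

View pics/p2.png

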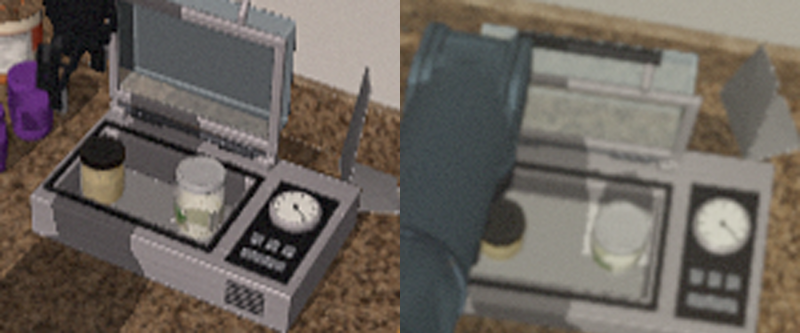

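Both jars stand upright in the chamber, with the tall one at right (lid at crop (227, 622)) and about 70 mm between it and the inside jar. Next is the short jar.

Request:
apply_moves:
  steps:
    - [1,-0.9,3.2,0,0,0,0]
    - [1,-0.9,3.2,0,0,0,0]
    - [1,-0.9,3.2,0,0,0,0]
    - [1,-0.9,3.2,0,0,0,0]
    - [1,-0.9,3.2,0,0,0,0]
    - [1,-0.9,3.2,0,0,0,0]
    - [1,-0.9,3.2,0,0,0,0]
    - [1,-0.9,3,0,0,0,0]
    - [1,-0.3,2,0,0,0,0]
    - [1,0,0.6,0,0,0,0]
    - [1,0,0,0,0,0,0]
    - [1,0,0,0,0,0,0]
    - [1,0,0,0,0,0,0]

```text
clock: 11.62
eef_pos: [0.4456, 0.3172, 0.2261]
eef_rot: [[-0.029, 1.0, 0.001], [1.0, 0.029, -0.001], [-0.001, 0.0, -1.0]]
ft_force: [-0.2, -1.5, 0.5]
finger_gap: 0.0853
gripper_force: 0.0
```

```bash
python3 - <<'E'
from h import *
p=get_image('top')
T=lambda x,y:((y+.5)/2.667-.5+95,(x+.5)/2.667-.5+245)
print('tall',atz(p,T(222,227),.122),'inside',atz(p,T(103,227),.107))
E
```

```text
tall [ 0.56268437 -0.10504048  0.122     ] inside [0.5421473  0.02756128 0.107     ]
```

Request:
apply_moves:
  steps:
    - [1,-0.8,1.7,-1,0,0,0]
    - [1,0,0,-3,0,0,0]
    - [1,0,0,-3,0,0,0]
    - [1,0,0,-3,0,0,0]
    - [1,0,0,-1,0,0,0]
    - [1,0,0,0,0,0,0]
    - [1,0,0,0,0,0,0]

```text
clock: 12.25
eef_pos: [0.4371, 0.336, 0.1166]
eef_rot: [[-0.031, 1.0, 0.0], [1.0, 0.031, -0.0], [-0.0, 0.0, -1.0]]
ft_force: [0.5, 1.3, 0.7]
finger_gap: 0.0855
gripper_force: 0.0
```

Request:
apply_moves:
  steps:
    - [1,0,-0.2,-1.2,0,0,0]
    - [1,0,0,-1.5,0,0,0]
    - [1,0,0,-1.5,0,0,0]
    - [1,0,0,-1,0,0,0]
    - [1,0,0,-0.3,0,0,0]
    - [0.8,0,0,0,0,0,0]
    - [0.5,0,0,0,0,0,0]
    - [0.5,0,0,0,0,0,0]
    - [0.5,0,0,0,0,0,0]
    - [0.5,0,0,0,0,0,0]
    - [0.5,0,0,0,0,0,0]
    - [0.5,0,0,0,0,0,0]

```text
clock: 13.25
eef_pos: [0.4377, 0.3353, 0.0625]
eef_rot: [[-0.032, 0.999, 0.002], [0.999, 0.032, 0.002], [0.002, 0.002, -1.0]]
ft_force: [0.5, -0.9, 5.7]
finger_gap: 0.0577
gripper_force: 62.9
```

Request:
apply_moves:
  steps:
    - [0.45,0,0,0.5,0,0,0]
    - [0.45,0,0,1,0,0,0]
    - [0.45,0,0,2,0,0,0]
    - [0.45,0,0,2.5,0,0,0]
    - [0.45,0,0,2.5,0,0,0]
    - [0.45,0,0,2.5,0,0,0]
    - [0.45,0.3,-1,2,0,0,0]
    - [0.45,0.8,-2.4,1,0,0,0]
    - [0.45,1,-3,0,0,0,0]
    - [0.45,1,-3,0,0,0,0]
    - [0.45,1,-3,0,0,0,0]
    - [0.45,1,-3,0,0,0,0]
    - [0.45,1,-3,0,0,0,0]
    - [0.45,1,-3,0,0,0,0]
    - [0.45,1,-3,0,0,0,0]
    - [0.45,1,-3,0,0,0,0]
    - [0.45,1,-3,0,0,0,0]
    - [0.45,1,-2.6,0,0,0,0]
    - [0.45,0.8,-2,0,0,0,0]
    - [0.45,0.5,-1,0,0,0,0]

```text
clock: 14.92
eef_pos: [0.5604, -0.029, 0.2017]
eef_rot: [[-0.029, 1.0, 0.0], [1.0, 0.029, -0.001], [-0.001, 0.0, -1.0]]
ft_force: [-0.4, -0.6, -2.8]
finger_gap: 0.0575
gripper_force: 65.0
```

Request:
apply_moves:
  steps:
    - [0.45,0,0,0,0,0,0]
    - [0.45,0,0,0,0,0,0]
    - [0.45,0,0,0,0,0,0]
    - [0.45,0,0,0,0,0,0]

```text
clock: 15.25
eef_pos: [0.5598, -0.0232, 0.2009]
eef_rot: [[-0.035, 0.999, -0.001], [0.999, 0.035, 0.001], [0.001, -0.001, -1.0]]
ft_force: [0.2, -0.2, -3.1]
finger_gap: 0.0575
gripper_force: 65.0
```

Request:
apply_moves:
  steps:
    - [0.45,0.1,-0.8,0,0,0,0]
    - [0.45,0,-0.35,-0.6,0,0,0]
    - [0.45,0,0,0,0,0,0]
    - [0.45,0,0,0,0,0,0]
    - [0.45,0,0,0,0,0,0]
    - [0.45,0,0,0,0,0,0]

```text
clock: 15.75
eef_pos: [0.5614, -0.0366, 0.195]
eef_rot: [[-0.033, 0.999, -0.0], [0.999, 0.033, 0.0], [0.0, -0.0, -1.0]]
ft_force: [0.1, -0.0, -3.7]
finger_gap: 0.0575
gripper_force: 65.0
```

```bash
python3 - <<'E'
from h import *
o=r.get_obs();print(o['eef_pos'])
s=get_image('scene');p=get_image('top')
a=cv2.resize(s['img'][140:240,250:370],(720,600),interpolation=cv2.INTER_CUBIC)
# predicted outlines
def circ(q,c,rad,col,img,sc,ox,oy):
    t=np.linspace(0,2*np.pi,60);X=np.c_[c[0]+rad*np.cos(t),c[1]+rad*np.sin(t),np.full(60,c[2])]
    u=((proj(q,X)-[ox,oy]+.5)*sc-.5).astype(int);cv2.polylines(img,[u.reshape(-1,1,2)],True,col,1)
a=np.ascontiguousarray(a)
for c,rad,col in(((.5635,-.1063,.122),.0335,(255,0,0)),((.5492,.0313,.107),.031,(255,0,0)),((.561,-.036,.107),.031,(0,255,0)),((.561,o['eef_pos'][1]-.0013,o['eef_pos'][2]-.0625+.001),.031,(0,255,255))):
    circ(s,c,rad,col,a,6,250,140)
cv2.imwrite('pics/place2.png',a[:,:,::-1])
E
```

```text
[ 0.5613611  -0.03657004  0.19497931]
```

View pics/place2.png

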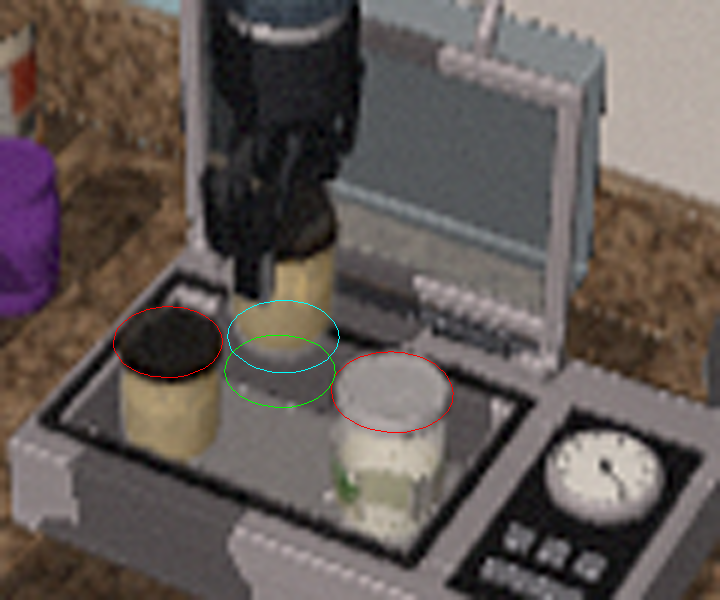

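The held jar's body (cols 233–336) matches the predicted outline, and it sits between the inside jar (lid at col 167) and the tall jar (lid at col 392). I'll shift it 2 mm left and lower it.

Request:
apply_moves:
  steps:
    - [0.45,0,0.2,0,0,0,0]
    - [0.45,0,0,-1,0,0,0]
    - [0.45,0,0,-1.2,0,0,0]
    - [0.45,0,0,-1.2,0,0,0]
    - [0.45,0,0,-1.2,0,0,0]
    - [0.45,0,0,-1.2,0,0,0]
    - [0.45,0,0,-1.2,0,0,0]
    - [0.45,0,0,-1,0,0,0]
    - [0.45,0,0,-1,0,0,0]
    - [0.45,0,0,-0.6,0,0,0]
    - [0.45,0,0,-0.3,0,0,0]
    - [0.45,0,0,0,0,0,0]
    - [0.45,0,0,0,0,0,0]
    - [0.45,0,0,0,0,0,0]

```text
clock: 17.02
eef_pos: [0.5619, -0.0348, 0.0966]
eef_rot: [[-0.033, 0.999, 0.001], [0.999, 0.033, 0.0], [-0.0, 0.001, -1.0]]
ft_force: [-0.2, 0.4, -3.4]
finger_gap: 0.0575
gripper_force: 65.0
```

Request:
apply_moves:
  steps:
    - [0.45,0,0,-0.3,0,0,0]
    - [0.45,0,0,-0.3,0,0,0]
    - [0.45,0,0,-0.2,0,0,0]
    - [0.45,0,0,-0.1,0,0,0]
    - [0.45,0,0,-0.1,0,0,0]
    - [0.45,0,0,-0.1,0,0,0]
    - [0.45,0,0,-0.05,0,0,0]
    - [0.45,0,0,0,0,0,0]
    - [0.45,0,0,0,0,0,0]

```text
clock: 17.77
eef_pos: [0.5614, -0.0348, 0.0846]
eef_rot: [[-0.033, 0.999, 0.0], [0.999, 0.033, 0.0], [0.0, 0.0, -1.0]]
ft_force: [-0.7, 0.8, -0.4]
finger_gap: 0.0573
gripper_force: 65.0
```

Request:
apply_moves:
  steps:
    - [0.75,0,0,0,0,0,0]
    - [0.9,0,0,0,0,0,0]
    - [0.95,0,0,0,0,0,0]
    - [0.95,0,0,0,0,0,0]
    - [0.95,0,0,0,0,0,0]
    - [0.95,0,0,0.5,0,0,0]
    - [0.95,0,0,1,0,0,0]
    - [0.95,0,0,2,0,0,0]
    - [1,0,0,3,0,0,0]
    - [1,0,0,3,0,0,0]
    - [1,0,0,3,0,0,0]
    - [1,0,0,3,0,0,0]
    - [1,0,0,3,0,0,0]
    - [1,0,0,3,0,0,0]
    - [1,0,0,3,0,0,0]
    - [1,0,0,3,0,0,0]
    - [1,0,0,3,0,0,0]
    - [1,0,0,2,0,0,0]
    - [1,0,0,0,0,0,0]
    - [1,0,0,0,0,0,0]

```text
clock: 19.43
eef_pos: [0.5616, -0.0351, 0.4112]
eef_rot: [[-0.032, 0.999, 0.003], [0.999, 0.032, 0.0], [0.0, 0.003, -1.0]]
ft_force: [-0.9, -0.3, -0.0]
finger_gap: 0.0852
gripper_force: 0.0
```

```bash
python3 - <<'E'
from h import *
s=get_image('scene');p=get_image('top')
P=lambda x,y:((y+.5)/4-.5+95,(x+.5)/4-.5+245)
S=lambda x,y:((y+.5)/3.636-.5+110,(x+.5)/3.636-.5+170)
for a,b in((P(176,58),S(455,52)),(P(392,87),S(606,98))):
    (o,d),(q,e)=ray(p,a),ray(s,b);d/=np.linalg.norm(d);e/=np.linalg.norm(e)
    k=np.linalg.lstsq(np.c_[d,-e],q-o,rcond=None)[0];print((o+d*k[0]+q+e*k[1])/2, atz(p,a,.326),atz(s,b,.326))
a=cv2.resize(s['img'][115:240,250:375],(400,400),interpolation=cv2.INTER_CUBIC)
b=cv2.resize(p['img'][95:235,255:395],(400,400),interpolation=cv2.INTER_CUBIC)
cv2.imwrite('pics/p3.png',np.hstack([a,b])[:,:,::-1])
E
```

```text
[0.66735791 0.03674632 0.33041039] [0.66926609 0.03736353 0.326     ] [0.67373377 0.04014399 0.326     ]
[ 0.67639585 -0.11037205  0.32678784] [ 0.67611419 -0.10967117  0.326     ] [ 0.67840142 -0.11040452  0.326     ]
```

View pics/p3.png

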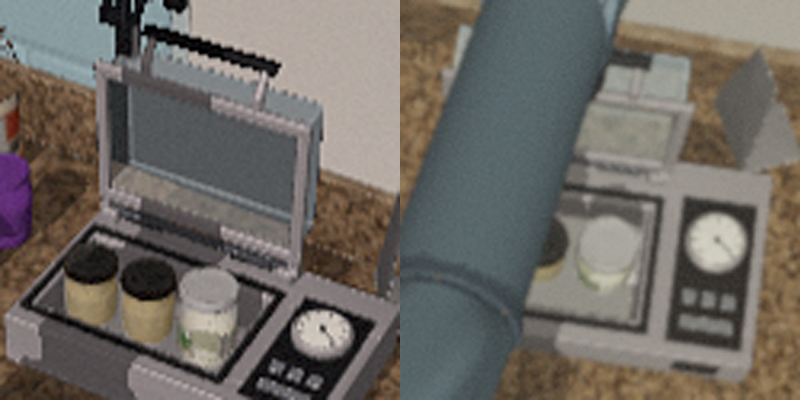

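All three jars stand upright in a row (lids at crop cols 92, 148 and 208), and the lid handle is free. I'm moving over the handle.

Request:
apply_moves:
  steps:
    - [1,1.2,0,0,0,0,0]
    - [1,2,0,0,0,0,0]
    - [1,2.5,0,0,0,0,0]
    - [1,2.5,0,0,0,0,0]
    - [1,2,0,0,0,0,0]
    - [1,1,0,0,0,0,0]
    - [1,0,0,0,0,0,0]
    - [1,0,0,-1,0,0,0]
    - [1,0,0,-2,0,0,0]
    - [1,0,0,-2,0,0,0]
    - [1,0,0,-1.5,0,0,0]
    - [1,0,0,-1.2,0,0,0]
    - [1,0,0,-0.5,0,0,0]
    - [1,0,0,0,0,0,0]
    - [0.4,0,0,0,0,0,0]
    - [0.4,0,0,0,0,0,0]
    - [0.35,0,0,0,0,0,0]
    - [0.35,0,0,0,0,0,0]
    - [0.35,0,0,0,0,0,0]
    - [0.35,0,0,0,0,0,0]

```text
clock: 21.2
eef_pos: [0.6735, -0.0348, 0.3278]
eef_rot: [[-0.033, 0.999, 0.0], [0.999, 0.033, 0.0], [-0.0, 0.0, -1.0]]
ft_force: [-0.6, 0.2, -0.1]
finger_gap: 0.0301
gripper_force: 0.0
```

Free of contact at a 30 mm gap. I'm closing on the bar.

Request:
apply_moves:
  steps:
    - [0.27,0,0,0,0,0,0]
    - [0.23,0,0,0,0,0,0]
    - [0.2,0,0,0,0,0,0]
    - [0.1,0,0,0,0,0,0]
    - [0.1,0,0,0,0,0,0]
    - [0.1,0,0,0,0,0,0]

```text
clock: 21.7
eef_pos: [0.6749, -0.0347, 0.328]
eef_rot: [[-0.033, 0.999, 0.004], [0.999, 0.033, -0.0], [-0.001, 0.004, -1.0]]
ft_force: [5.3, -0.7, -1.9]
finger_gap: 0.0139
gripper_force: 58.4
```

```bash
python3 - <<'E'
import numpy as np
f=np.radians(np.r_[91.9,91.4,90.5,89.3,np.arange(87,7,-2.4),5.8,4.76]);x=-24.1*np.cos(f);z=24.1*np.sin(f)
print(np.c_[np.degrees(f)[1:],np.diff(x),.033*np.diff(x),np.diff(z),66.65+x[1:],8.5+z[1:]].round(2).tolist())
E
```

```text
[[91.4, -0.21, -0.01, 0.01, 67.24, 32.59], [90.5, -0.38, -0.01, 0.01, 66.86, 32.6], [89.3, -0.5, -0.02, -0.0, 66.36, 32.6], [87.0, -0.97, -0.03, -0.03, 65.39, 32.57], [84.6, -1.01, -0.03, -0.07, 64.38, 32.49], [82.2, -1.0, -0.03, -0.12, 63.38, 32.38], [79.8, -1.0, -0.03, -0.16, 62.38, 32.22], [77.4, -0.99, -0.03, -0.2, 61.39, 32.02], [75.0, -0.98, -0.03, -0.24, 60.41, 31.78], [72.6, -0.97, -0.03, -0.28, 59.44, 31.5], [70.2, -0.96, -0.03, -0.32, 58.49, 31.18], [67.8, -0.94, -0.03, -0.36, 57.54, 30.81], [65.4, -0.93, -0.03, -0.4, 56.62, 30.41], [63.0, -0.91, -0.03, -0.44, 55.71, 29.97], [60.6, -0.89, -0.03, -0.48, 54.82, 29.5], [58.2, -0.87, -0.03, -0.51, 53.95, 28.98], [55.8, -0.85, -0.03, -0.55, 53.1, 28.43], [53.4, -0.82, -0.03, -0.58, 52.28, 27.85], [51.0, -0.8, -0.03, -0.62, 51.48, 27.23], [48.6, -0.77, -0.03, -0.65, 50.71, 26.58], [46.2, -0.74, -0.02, -0.68, 49.97, 25.89], [43.8, -0.71, -0.02, -0.71, 49.26, 25.18], [41.4, -0.68, -0.02, -0.74, 48.57, 24.44], [39.0, -0.65, -0.02, -0.77, 47.92, 23.67], [36.6, -0.62, -0.02, -0.8, 47.3, 22.87], [34.2, -0.58, -0.02, -0.82, 46.72, 22.05], [31.8, -0.55, -0.02, -0.85, 46.17, 21.2], [29.4, -0.51, -0.02, -0.87, 45.65, 20.33], [27.0, -0.48, -0.02, -0.89, 45.18, 19.44], [24.6, -0.44, -0.01, -0.91, 44.74, 18.53], [22.2, -0.4, -0.01, -0.93, 44.34, 17.61], [19.8, -0.36, -0.01, -0.94, 43.97, 16.66], [17.4, -0.32, -0.01, -0.96, 43.65, 15.71], [15.0, -0.28, -0.01, -0.97, 43.37, 14.74], [12.6, -0.24, -0.01, -0.98, 43.13, 13.76], [10.2, -0.2, -0.01, -0.99, 42.93, 12.77], [7.8, -0.16, -0.01, -1.0, 42.77, 11.77], [5.8, -0.1, -0.0, -0.84, 42.67, 10.94], [4.76, -0.04, -0.0, -0.44, 42.63, 10.5]]
```

Request:
apply_moves:
  steps:
    - [0.1,-0.2,0,0,0,0,0]
    - [0.1,-0.4,0,0,0,0,0]
    - [0.1,-0.5,0,0,0,0,0]
    - [0.1,-1,-0.03,0,0,0,0]
    - [0.1,-1,-0.03,-0.1,0,0,0]
    - [0.1,-1,-0.03,-0.1,0,0,0]
    - [0.1,-1,-0.03,-0.15,0,0,0]
    - [0.1,-1,-0.03,-0.2,0,0,0]
    - [0.1,-1,-0.03,-0.25,0,0,0]
    - [0.1,-1,-0.03,-0.3,0,0,0]
    - [0.1,0,0,0,0,0,0]

```text
clock: 22.62
eef_pos: [0.5942, -0.0377, 0.3189]
eef_rot: [[-0.032, 0.999, 0.008], [0.999, 0.032, -0.0], [-0.001, 0.008, -1.0]]
ft_force: [5.2, -1.5, 6.4]
finger_gap: 0.014
gripper_force: 59.0
```

Request:
apply_moves:
  steps:
    - [0.1,-0.96,-0.03,-0.32,0,0,0]
    - [0.1,-0.94,-0.03,-0.36,0,0,0]
    - [0.1,-0.93,-0.03,-0.4,0,0,0]
    - [0.1,-0.91,-0.03,-0.44,0,0,0]
    - [0.1,-0.89,-0.03,-0.48,0,0,0]
    - [0.1,-0.87,-0.03,-0.51,0,0,0]
    - [0.1,-0.85,-0.03,-0.55,0,0,0]
    - [0.1,-0.82,-0.03,-0.58,0,0,0]
    - [0.1,-0.8,-0.03,-0.62,0,0,0]
    - [0.1,-0.77,-0.03,-0.65,0,0,0]
    - [0.1,-0.74,-0.02,-0.68,0,0,0]
    - [0.1,-0.71,-0.02,-0.71,0,0,0]
    - [0.1,0,0,0,0,0,0]

```text
clock: 23.7
eef_pos: [0.4936, -0.0411, 0.2549]
eef_rot: [[-0.032, 0.999, 0.009], [0.999, 0.032, -0.001], [-0.001, 0.009, -1.0]]
ft_force: [6.9, -3.5, 2.9]
finger_gap: 0.0137
gripper_force: 62.0
```

Request:
apply_moves:
  steps:
    - [0.1,-0.68,-0.02,-0.74,0,0,0]
    - [0.1,-0.65,-0.02,-0.77,0,0,0]
    - [0.1,-0.62,-0.02,-0.8,0,0,0]
    - [0.1,-0.58,-0.02,-0.82,0,0,0]
    - [0.1,-0.55,-0.02,-0.85,0,0,0]
    - [0.1,-0.51,-0.02,-0.87,0,0,0]
    - [0.1,-0.48,-0.02,-0.89,0,0,0]
    - [0.1,-0.44,0,-0.91,0,0,0]
    - [0.1,-0.4,0,-0.93,0,0,0]
    - [0.1,-0.36,0,-0.94,0,0,0]
    - [0.1,-0.32,0,-0.9,0,0,0]
    - [0.1,-0.28,0,-0.9,0,0,0]
    - [0.1,0,0,0,0,0,0]
    - [0.1,0,0,0,0,0,0]

```text
clock: 24.87
eef_pos: [0.4367, -0.0431, 0.1521]
eef_rot: [[-0.032, 0.999, 0.01], [0.999, 0.032, -0.002], [-0.002, 0.01, -1.0]]
ft_force: [6.1, -3.2, 6.1]
finger_gap: 0.0141
gripper_force: 68.3
```

Request:
apply_moves:
  steps:
    - [0.1,-0.2,0,-0.6,0,0,0]
    - [0.1,-0.2,0,-0.6,0,0,0]
    - [0.1,-0.1,0,-0.6,0,0,0]
    - [0.1,-0.1,0,-0.6,0,0,0]
    - [0.1,-0.1,0,-0.5,0,0,0]
    - [0.1,-0.1,0,-0.4,0,0,0]
    - [0.1,0,0,-0.3,0,0,0]
    - [0.1,0,0,-0.3,0,0,0]
    - [0.1,0,0,-0.2,0,0,0]
    - [0.1,0,0,0,0,0,0]
    - [0.1,0,0,0,0,0,0]

```text
clock: 25.78
eef_pos: [0.4287, -0.0434, 0.1111]
eef_rot: [[-0.032, 0.999, 0.01], [0.999, 0.032, -0.002], [-0.002, 0.01, -1.0]]
ft_force: [4.9, -5.2, 7.4]
finger_gap: 0.0139
gripper_force: 70.8
```

Request:
apply_moves:
  steps:
    - [0.1,0,0,-0.15,0,0,0]
    - [0.1,0,0,-0.15,0,0,0]
    - [0.1,0,0,-0.1,0,0,0]
    - [0.1,0,0,-0.1,0,0,0]
    - [0.1,0,0,-0.1,0,0,0]
    - [0.1,0,0,0,0,0,0]
    - [0.1,0,0,0,0,0,0]

```text
clock: 26.37
eef_pos: [0.4282, -0.0434, 0.105]
eef_rot: [[-0.032, 0.999, 0.009], [0.999, 0.032, -0.002], [-0.002, 0.009, -1.0]]
ft_force: [4.0, -4.8, 9.1]
finger_gap: 0.0142
gripper_force: 70.9
```

Request:
apply_moves:
  steps:
    - [0.1,0,0,-0.1,0,0,0]
    - [0.1,0,0,-0.1,0,0,0]
    - [0.1,0,0,0,0,0,0]
    - [0.1,0,0,0,0,0,0]

```text
clock: 26.7
eef_pos: [0.4281, -0.0434, 0.1033]
eef_rot: [[-0.031, 0.999, 0.009], [1.0, 0.031, -0.002], [-0.002, 0.009, -1.0]]
ft_force: [2.2, -4.9, 13.7]
finger_gap: 0.0141
gripper_force: 71.5
```

Request:
apply_moves:
  steps:
    - [0.1,0,0,-0.1,0,0,0]
    - [0.1,0,0,-0.1,0,0,0]
    - [0.1,0,0,0,0,0,0]
    - [0.1,0,0,0,0,0,0]

```text
clock: 27.03
eef_pos: [0.4278, -0.0434, 0.1018]
eef_rot: [[-0.031, 0.999, 0.008], [1.0, 0.031, -0.001], [-0.001, 0.008, -1.0]]
ft_force: [0.1, -4.5, 26.5]
finger_gap: 0.0138
gripper_force: 74.1
```

```bash
python3 - <<'E'
from h import *
v=(.5615,-.039,.033)
def w(X):
    c,sn=np.cos(v[2]),np.sin(v[2]);return np.array([v[0]+c*X[0]-sn*X[1],v[1]+sn*X[0]+c*X[1],X[2]])
for n in('scene','top'):
    p=get_image(n)
    for dz in(0,.01,.02):print(n,dz,np.round(proj(p,[w((-.135,y,.105+dz)) for y in(.075,-.075)]),1).tolist())
    g=cv2.cvtColor(p['img'],cv2.COLOR_RGB2GRAY)
    for y in(.071,-.071):   # dark bar near each end: darkest pixels in vertical column
        c,rr=proj(p,w((-.135,y,.105)))[0];c=int(round(c));rr=int(round(rr))
        print(y,c,rr,g[rr-9:rr+10,c].tolist())
    for t in search_frame(p,'lid_handle')[:2]:print(t)
o=r.get_obs();print(o['clock'],o['eef_pos'],o['ft_force'])
E
```

```text
scene 0 [[257.0, 218.2], [297.2, 234.3]]
scene 0.01 [[256.8, 215.9], [297.3, 232.1]]
scene 0.02 [[256.7, 213.7], [297.3, 229.8]]
0.071 258 219 [139, 127, 159, 143, 129, 135, 92, 27, 6, 8, 7, 118, 132, 133, 133, 136, 101, 79, 78]
-0.071 296 234 [127, 131, 145, 126, 90, 68, 37, 27, 25, 34, 18, 92, 125, 133, 131, 128, 124, 130, 130]
{'centre': [205.5, 306.3], 'score': 0.75}
top 0 [[274.4, 216.6], [324.3, 224.3]]
top 0.01 [[274.4, 215.7], [324.5, 223.5]]
top 0.02 [[274.3, 214.9], [324.8, 222.7]]
0.071 276 217 [66, 62, 65, 63, 63, 64, 60, 62, 66, 65, 62, 62, 63, 59, 59, 63, 59, 60, 57]
-0.071 323 224 [127, 116, 107, 109, 115, 111, 99, 75, 46, 54, 58, 64, 78, 99, 102, 102, 102, 103, 98]
{'centre': [170.6, 319.0], 'score': 0.82}
27.2333 [ 0.42786446 -0.0433978   0.10183608] [-0.70182299 -5.09161223 26.34384198]
```

Request:
apply_moves:
  steps:
    - [0.1,0,0,-0.05,0,0,0]
    - [0.1,0,0,0,0,0,0]
    - [0.1,0,0,0,0,0,0]
    - [0.1,0,0,0,0,0,0]
    - [0.1,0,0,0,0,0,0]
    - [0.1,0,0,0,0,0,0]

```text
clock: 27.73
eef_pos: [0.4279, -0.0434, 0.1016]
eef_rot: [[-0.031, 0.999, 0.008], [1.0, 0.031, -0.001], [-0.001, 0.008, -1.0]]
ft_force: [-0.2, -4.0, 30.8]
finger_gap: 0.0138
gripper_force: 74.6
```

The push is steady and stiff at about 30 N, so the lid is on its stop. I'm handing in.

```bash
python3 -c "
from bench import r
print(r.job_done())"
```

```text
the job is handed in; nothing more can be done
None
```

I stood both jars upright in the chamber beside the first one, swung the lid down slowly, and handed the job in at about 28 s with the hand gripping the handle and pressing the lid shut with a steady 30 N or so (shut judged from that force and the handle's position in the scene picture).

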